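Shut one valve of a crowded air manifold and bleed the line

TASK

Shut the valve with the tee-bar handle on the air manifold: turn it clockwise until you feel it meet its seat, then nip it up to about 0.8 N m and hold that for half a second (under 0.6 it leaks, over 1.1 the seat is ruined). Then let go of it, and press the black bleed button at the end of the manifold fully down for half a second to vent the line. Do not brush the other three valves, which stand close on either side and must stay as they are set, and leave the things lying about where they are.

Things in the scene. Friction and masses are not known exactly. Their poses are not given: they have to be found in the camera images.
- manifold: Fixed grey block, 70 (x) x 420 (y) x 50 high mm, on two feet. Origin: centre of underside. On top, four valves in a row at y = -90, -30, 30, 90 mm of its own y axis (order varies), the bleed button at y = -170, a round gauge (48 across, 18 high) at y = 170. Hose stubs stick out of the -x face to x = -61 mm, below the top.
- tee_handle: Handle of the valve to shut, the only one with a single straight bar: black, 46 long (own x) x 13 thick (y) x 24 high, 32 to 56 mm above the origin, on a neck 12 across over a brass bonnet 40 across, 20 high. Origin: on the vertical turning axis at the manifold's top. Shuts clockwise seen from above (yaw falls) by 0.7 to 1.4 rad, with a drag of 0.12 N m.
- tee_grip (a point): Centre of the tee bar, on its turning axis, 12 mm below the bar's top; x along the bar, z up. At the start the bar lies roughly along the row of valves, when shut roughly across it.
- valve_seat: Hidden seat inside the tee valve's bonnet. Origin as tee_handle; fixed to the manifold. Its pose does not tell at which angle the handle meets it: that varies by 0.5 rad and must be felt. The handle turns 0.1 to 0.15 rad further as the torque rises to 0.8 N m. It bears 12 mm from the axis, so 0.8 N m at the handle, less the drag, is 57 N on it.
- round_valve_a: Neighbour valve, not to be touched: black fluted round knob 38 across, from 30 to 54 mm above the origin, over a brass bonnet 40 across and 20 high. Origin: on its axis at the top of the manifold. It is 60 mm or more from the tee valve's axis, and may be any place in the row.
- round_valve_b: Second neighbour valve of the same form as round_valve_a; not to be touched.
- cross_valve: Neighbour valve with a black four-armed cross knob 37 across, from 32 to 52 mm above the origin, over the same brass bonnet; not to be touched. Origin: on its axis at the top of the manifold.
- bleed_button_top (a point): Centre of the top face of the black bleed button, 22 mm across, in a round housing at the -y end of the manifold; it is pressed straight down.
- bleed_button (a joint): Travel of the bleed button: 0 up, 0.006 m fully down; sprung, fully down takes 5 N, then it is against a hard stop.
- paste_tin: Bystander: tin with a lid, 69 across x 50 high mm, loose; origin under its centre.
- pipe_coupling: Bystander: upright brown pipe ring, 58 across x 62 high mm, loose; origin under its centre.
- marker: Bystander: thick black-capped marker, 17 x 127 x 18 mm, lying loose; origin under its centre, along its y axis.

How it is judged:
On the way, in this order (a step that is already met when the one before it is completed fails the run):
1. the tee valve is nipped up on its seat: at least 36 N on the seat (0.43 N m, which with the drag takes 0.55 N m at the handle) for 0.3 s (contact force between valve_seat and tee_handle above 36 N), for 0.3 s.
2. then the bleed button is held fully down for 0.3 s with the tee handle let go (value of joint bleed_button above 0.0045 m and contact force between anything else and bleed_button above 1 N and contact force between the fingers and tee_handle below 0.5 N), for 0.3 s.
At the end, for the whole second after the job is handed in: the tee handle is left at rest and still bearing on its seat (over 0.5 N there; the drag of the stem holds it so when it is let go) and the bleed button is up again (within 1.5 mm) (contact force between valve_seat and tee_handle above 0.5 N and angular speed of tee_handle below 0.05 rad/s and value of joint bleed_button below 0.0015 m); the robot touches nothing.
It fails at once if the seat is over-tightened: more than 100 N on the seat (1.2 N m, which with the drag takes 1.3 N m at the handle) (contact force between valve_seat and tee_handle above 100 N).
It fails at once if another valve is touched with more than 1 N (contact force between anything else and round_valve_a above 1 N or contact force between anything else and round_valve_b above 1 N or contact force between anything else and cross_valve above 1 N).
It fails at once if the tin, the coupling or the marker is moved by more than 15 mm (distance of any of paste_tin, pipe_coupling, marker from where it was at the start of the episode above 0.015 m).
It also fails if it takes over 72 s, if anything falls off the work surface, if the arm or the gripper's body presses on something with over 40 N, if the wrist force passes 120 N, or if a joint passes its speed limit or range.

ROBOT

A 7-joint arm with a two-finger parallel gripper is mounted at the origin on a cart in front of the work surface, level with it; the furniture and walls round the work are solid. World frame = base frame: x ahead of the robot, y to its left, z up, the work surface at z = 0. Lengths are in m, angles in rad, forces in N, time in s.
With the tool pointing down it reaches from about 0.4 to 0.85 m from the base axis. Payload 10.4 kg.
Tool frame: the origin (TCP) lies between the finger pads; the fingertips stand ahead of it and the grasp point (between the pads) lies 5 mm behind it (manip.tip_extent is the z of the fingertips in the tool frame, in m); z points along the fingers, y is the line along which they close (so a half turn about z gives the same grasp; the last joint's range is limited). The gripper opens to 85 mm and grips with 20 to 120 N. Pads are 22 mm wide; open, the fingers measure 114 mm over their backs; the gripper's body (76 mm by 85 mm) begins 54 mm behind the grasp point. The pads swing forward as they close: fully open they stand 13 mm farther back than shut.
Start: joints at [1.277, 0.332, -0.065, 1.46, 0.022, 1.35, -0.088], TCP at [0.167, -0.602, 0.208] pointing down, gripper open.
Joint ranges: [-2.6, 2.6], [-0.5, 2.12], [-1.47, 1.34], [0.16, 2.42], [-1.27, 4.41], [0.06, 2.06], [-2.6, 2.6]. Speed limits (rad/s): [2.22, 2.22, 2.79, 2.79, 3.14, 3.14, 3.14].

INTERFACE

Orientations are given as a unit quaternion [x, y, z, w].
In Python, from workcell import status, viewer, manip gives the robot as it stands.
- The arm moves only by the tool play_rows, never from a script. Its argument "plan" is one flat list of numbers, 7 for each row, row after row: the turn, a rotation vector about the tool's x, y, z in degrees, then the shift along the tool's x, y, z in m, then the opening, from 0 (shut) to 1 (fully open). In form: [ax, ay, az, dx, dy, dz, grip, ax, ay, az, dx, dy, dz, grip, ...]. A call has 1 to 20 rows; each row is the pose to reach, as a shift and turn from the pose commanded when the call began, along the tool's axes at that moment; what a row does not reach only later rows make up. A row lasts 1/8 s, in which the tool goes at most 62.5 mm and 10.7 degrees, less where a joint would pass 70% of its speed; a pose out of reach is approached as far as the arm can. A call with a gripper value outside its range is refused whole. The fingers move at their own pace and stop on an object; "squeeze" is the grip in N (left out, the last holds). Time passes only in rows, so rows that repeat a pose let the fingers close. It gives the time, the measured TCP pose, the force, the opening and the grip force at its end, in the units of the state.
- status.get_obs(): the state, without advancing time (a new reading comes with each control period).
- viewer.camera(name): name is "side" or "top" or "wrist"; returns the picture (384x512x3 uint8, red, green, blue); there is no depth.
- viewer.camera_model(name): a dict with "fx", "fy", "cx", "cy" (pixels), "D" ([k1, k2, p1, p2, k3] as OpenCV has them; the pictures are not rectified), "R" (3x3) and "t" (3): a world point X has camera coordinates R X + t. Camera axes: x right, y down, z forward; pixel columns grow to the right and rows downward; lengths in m; the calibration is good to about 2 mm. A picture is of the moment at which its call begins: read the wrist's pose just before it. camera_model takes no time and is no camera call; for the wrist camera it gives the pose at the moment of the call.
- manip.hand_in(): hands the job in; it is judged then, once.
The state is a dict: "clock": time; "joint_pos": joint angles; "joint_velocities": joint speeds; "tau": joint torques, N m; "position": TCP position; "ee_rot": TCP orientation; "ft_force": force on the tool from outside, world axes, zero at the start; "torque": the same for the moment, N m; "grip_width": opening from 0.0 (shut) to 1.0 (fully open); "grasp_force": force on a finger pad.
Only numpy, scipy, OpenCV 4.12 (cv2) and the standard library are available. Lean on these libraries where they do the work, as an engineer would, in place of code of your own. Each camera call takes 0.05 s, during which the arm holds its last target. There are 200 camera calls.

## Working session

There is one attempt and no reset: what is moved stays moved. The work goes in short steps, Python scripts to look and compute and a tool call to move; the robot and the scene stay as the last step left them, time stands still between calls to the robot, and variables do not carry over. Pictures are saved under pics/ and viewed, at most 14 in all, crops included, and the job is handed in when it is done.

Besides the shell and the picture viewer there is one more tool, called after "Call:" by a JSON object that holds its "fn" and its "kwargs", one argument or row to a line. play_rows: Moves the arm, as the interface text tells. Its arguments: {"type":"object","properties":{"plan":{"type":"array","items":{"type":"number"}},"squeeze":{"type":"number"}},"required":["plan"]}

```bash
mkdir -p pics; python3 - <<'E'
from workcell import status, viewer, manip
import cv2,numpy as np
o=status.get_obs(); print({k:np.round(v,3).tolist() for k,v in o.items()}, manip.tip_extent)
for n in ("top","side"):
    im=viewer.camera(n); cv2.imwrite(f"pics/{n}0.png",cv2.resize(im[:,:,::-1],(800,600),interpolation=cv2.INTER_CUBIC))
    m=viewer.camera_model(n); print(n,{k:np.round(v,3).tolist() for k,v in m.items()})
E
```

```text
{'clock': 0.0, 'joint_pos': [1.277, 0.333, -0.065, 1.461, 0.022, 1.35, -0.089], 'joint_velocities': [-0.0, 0.0, 0.001, 0.001, -0.001, -0.002, -0.0], 'tau': [0.001, -62.544, 0.049, -39.159, 0.016, 0.01, 0.0], 'position': [0.167, -0.602, 0.207], 'ee_rot': [0.991, 0.135, -0.0, -0.001], 'ft_force': [-0.441, 0.474, 0.541], 'torque': [0.009, 0.015, 0.017], 'grasp_force': 0.0, 'grip_width': 0.996} 0.014
top {'fx': 391.848, 'fy': 391.848, 'cx': 258.196, 'cy': 188.563, 'D': [-0.138, 0.0, 0.0, 0.0, 0.0], 'R': [[-0.001, -1.0, 0.022], [-0.985, -0.003, -0.175], [0.175, -0.022, -0.984]], 't': [0.086, 0.56, 0.851]}
side {'fx': 402.45, 'fy': 402.45, 'cx': 251.625, 'cy': 182.043, 'D': [-0.114, 0.0, 0.0, 0.0, 0.0], 'R': [[-0.999, -0.045, -0.003], [-0.022, 0.549, -0.835], [0.04, -0.834, -0.55]], 't': [0.561, 0.029, 1.121]}
```

View pics/top0.png

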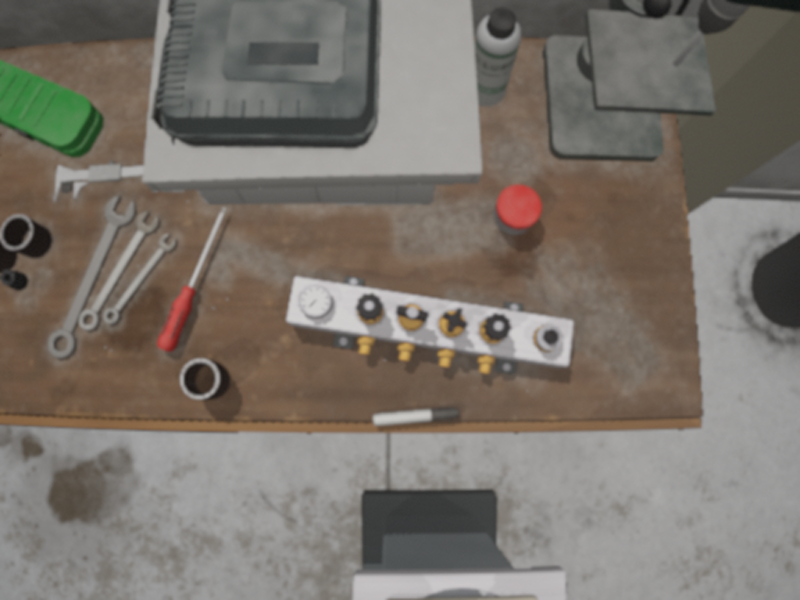

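View pics/side0.png

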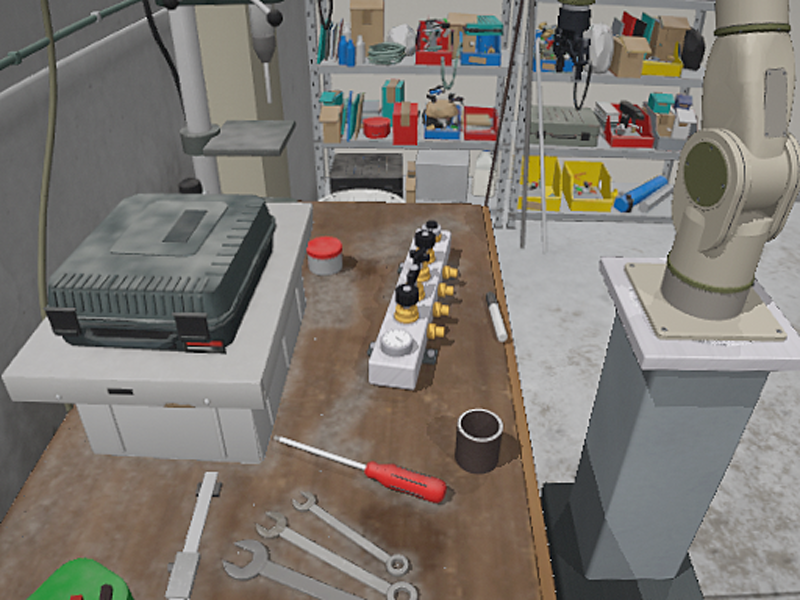

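The top view shows the manifold with the gauge at (316,301), a round valve at (370,305), the tee at (411,313), the cross at (453,322), a round valve at (495,327) and the button at (549,337). I'll enlarge the crops and triangulate.

```bash
python3 - <<'E'
import cv2,numpy as np
from workcell import viewer
a=viewer.camera("top")[170:242,180:375,::-1]; b=viewer.camera("side")[130:255,230:300,::-1]
A=cv2.resize(a,None,fx=4,fy=4,interpolation=cv2.INTER_CUBIC); B=cv2.resize(b,None,fx=4,fy=4,interpolation=cv2.INTER_CUBIC)
cv2.imwrite("pics/t1.png",A); cv2.imwrite("pics/s1.png",B); print(A.shape,B.shape)
E
cat > h.py <<'E'
import cv2,numpy as np
from workcell import status,viewer,manip
from scipy.spatial.transform import Rotation as Rn
def ray(m,p):
    K=np.array([[m['fx'],0,m['cx']],[0,m['fy'],m['cy']],[0,0,1]])
    u=cv2.undistortPoints(np.array([[p]],float),K,np.array(m['D'],float))[0,0]
    R=np.array(m['R']);t=np.array(m['t'])
    return -R.T@t, R.T@np.array([u[0],u[1],1])
def atz(m,p,z):
    c,d=ray(m,p); return c+d*(z-c[2])/d[2]
def proj(m,X):
    K=np.array([[m['fx'],0,m['cx']],[0,m['fy'],m['cy']],[0,0,1]])
    return cv2.projectPoints(np.atleast_2d(X).astype(float),cv2.Rodrigues(np.array(m['R']))[0],np.array(m['t'],float),K,np.array(m['D'],float))[0][:,0]
def tri(pairs):
    A=np.zeros((3,3));b=np.zeros(3)
    for m,p in pairs:
        c,d=ray(m,p);d=d/np.linalg.norm(d);P=np.eye(3)-np.outer(d,d);A+=P;b+=P@c
    return np.linalg.solve(A,b)
E
```

```text
(288, 780, 3) (500, 280, 3)
```

View pics/t1.png

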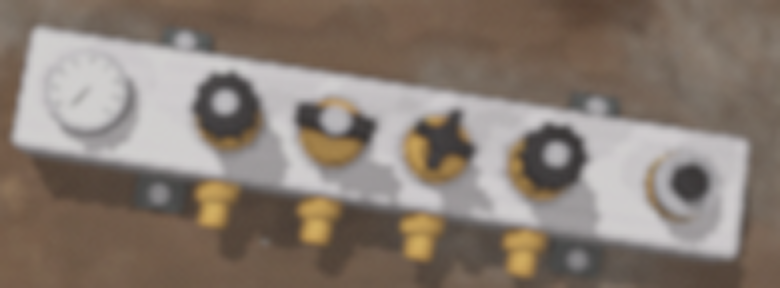

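View pics/s1.png

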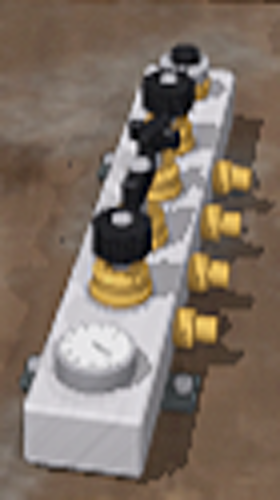

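Top crop: tee hub (336,121), bar ends about (300,115) and (373,128), gauge (89,92), button (690,182), top-face corners (35,28), (748,140), (737,258), (13,145). Side crop: tee hub (140,160), round_a cap (122,218), button (185,50), gauge (97,350).

```bash
python3 - <<'E'
from h import *
T=viewer.camera_model("top");S=viewer.camera_model("side")
t=lambda u,v:(180+u/4-.375,170+v/4-.375)
s=lambda u,v:(230+u/4-.375,130+v/4-.375)
for n,a,b in (("tee",(336,121),(140,160)),("ra",(227,100),(122,218)),("but",(690,182),(185,49)),("gauge",(89,92),(97,349)),("nearL",(13,145),(147,428)),("farL",(35,28),(27,405))):
    print(n,tri([(T,t(*a)),(S,s(*b))]).round(4))
from scipy.optimize import least_squares
# fit manifold pose x,y,yaw,ztop to features
F=[((-.035,-.21,0),(737,258)),((.035,-.21,0),(748,140)),((.035,.21,0),(35,28)),((-.035,.21,0),(13,145)),((0,.17,.018),(89,92)),((0,.09,.054),(227,100)),((0,.03,.056),(336,121)),((0,-.03,.052),(441,142)),((0,-.09,.054),(554,152))]
G=[((0,.03,.056),(140,160)),((0,.09,.054),(122,218)),((0,.17,.018),(97,349)),((-.035,.21,0),(147,428)),((.035,.21,0),(27,405))]
def W(q,P):
    c,s_=np.cos(q[2]),np.sin(q[2]);P=np.array(P)
    return np.c_[q[0]+c*P[:,0]-s_*P[:,1],q[1]+s_*P[:,0]+c*P[:,1],q[3]+P[:,2]]
def f(q):
    return np.r_[(proj(T,W(q,[g[0] for g in F]))-[t(*g[1]) for g in F]).ravel(),(proj(S,W(q,[g[0] for g in G]))-[s(*g[1]) for g in G]).ravel()]
r=least_squares(f,[.55,0,-.1,.06]);print(r.x.round(4),r.fun.round(1))
print(W(r.x,[(0,.03,.044),(0,-.17,.03)]).round(4))
for z in (.1,.11,.12):
  e=[atz(T,t(*p),z)[:2] for p in ((300,115),(373,128))];d=e[0]-e[1];print(e,np.hypot(*d),np.arctan2(d[1],d[0]))
o=status.get_obs();print(o['position'],Rn.from_quat(o['ee_rot']).as_matrix().round(3))
E
```

```text
tee [0.5249 0.0767 0.109 ]
ra [0.5358 0.135  0.1037]
but [ 0.4947 -0.119   0.0862]
gauge [0.547  0.2139 0.0649]
nearL [0.5183 0.2593 0.0455]
farL [0.586  0.2479 0.0503]
[ 0.5209  0.0471 -0.1521  0.0491] [ 0.2  0.1  0.7 -0.4 -0.6  0.  -0.6  0.5 -0.7  0.2 -0.5  1.1 -0.1 -0.
  1.2 -0.7  0.6  0.8 -0.2  1.3  0.1  0.4 -0.  -0.5 -0.6 -1.1 -1.1  0.7]
[[ 0.5255  0.0767  0.0931]
 [ 0.4952 -0.121   0.0791]]
[array([0.52943451, 0.09575838]), array([0.52245575, 0.05650257])] 0.03987131231734781 1.3948579411995108
[array([0.5279164 , 0.09588745]), array([0.52102137, 0.05710261])] 0.03939296515939456 1.3948579411995126
[array([0.5263983 , 0.09601652]), array([0.51958699, 0.05770264])] 0.038914618001441324 1.3948579411995115
[ 0.16711768 -0.60199873  0.20764357] [[ 0.964  0.268 -0.   ]
 [ 0.268 -0.964  0.001]
 [-0.    -0.001 -1.   ]]
```

```bash
cat >> h.py <<'E'
def go(*W):
    o=status.get_obs();R=Rn.from_quat(o['ee_rot'])
    for p,a in W:
        a=np.radians(a);x=np.array([np.cos(a),np.sin(a),0]);z=np.array([0,0,-1.]);T=Rn.from_matrix(np.c_[x,np.cross(z,x),z])
        print((R.inv()*T).as_rotvec(degrees=True).round(1),R.inv().apply(np.array(p)-o['position']).round(4))
def st():
    o=status.get_obs();R=Rn.from_quat(o['ee_rot']).as_matrix()
    print(o['clock'],o['position'].round(4) if hasattr(o['position'],'round') else o['position'],'xang',np.degrees(np.arctan2(R[1,0],R[0,0])).round(2),'z',R[:,2].round(3),'F',np.round(o['ft_force'],2),'M',np.round(o['torque'],3),'g',round(o['grip_width'],3),round(o['grasp_force'],1),'q',np.round(o['joint_pos'],2))
E
python3 -c "
from h import *
go(((.42,-.36,.21),40),((.525,.077,.2),80))"
```

```text
[ -0.   -0.  -24.5] [ 0.3084 -0.1655 -0.0022]
[ -0.   -0.  -64.5] [ 0.5265 -0.5585  0.0081]
```

Call:
{"fn": "play_rows", "kwargs": {
  "plan": [0,0,-24.5,0.308,-0.1655,0,1,0,0,-24.5,0.308,-0.1655,0,1,0,0,-24.5,0.308,-0.1655,0,1,0,0,-24.5,0.308,-0.1655,0,1,0,0,-24.5,0.308,-0.1655,0,1,0,0,-24.5,0.308,-0.1655,0,1,0,0,-64.5,0.5265,-0.5585,0.008,0.6,0,0,-64.5,0.5265,-0.5585,0.008,0.6,0,0,-64.5,0.5265,-0.5585,0.008,0.6,0,0,-64.5,0.5265,-0.5585,0.008,0.6,0,0,-64.5,0.5265,-0.5585,0.008,0.6,0,0,-64.5,0.5265,-0.5585,0.008,0.6,0,0,-64.5,0.5265,-0.5585,0.008,0.6,0,0,-64.5,0.5265,-0.5585,0.008,0.6,0,0,-64.5,0.5265,-0.5585,0.008,0.6,0,0,-64.5,0.5265,-0.5585,0.008,0.6],
  "squeeze": 100
}}

```text
clock: 2.2
position: [0.5251, 0.0747, 0.1999]
ee_rot: [0.767, 0.642, -0.0, 0.0]
ft_force: [-0.1, -0.5, -0.2]
grip_width: 0.598
grasp_force: 0.0
```

```bash
python3 - <<'E'
from h import *
st();m=viewer.camera_model("wrist");im=viewer.camera("wrist");cv2.imwrite("pics/w1.png",cv2.resize(im[:,:,::-1],(800,600),interpolation=cv2.INTER_CUBIC))
print({k:np.round(v,3).tolist() for k,v in m.items()})
print(proj(m,[(.525,.0767,.106),(.495,-.12,.083)])*800/512)
st()
E
```

```text
2.2 [0.5251 0.0747 0.1999] xang 79.87 z [-0.    -0.001 -1.   ] F [-0.06 -0.53 -0.19] M [-0.027 -0.041 -0.022] g 0.598 0.0 q [ 0.44  0.2  -0.75  1.69  0.14  1.31 -0.51]
{'fx': 277.236, 'fy': 277.236, 'cx': 253.723, 'cy': 192.143, 'D': [0.019, 0.0, 0.0, 0.0, 0.0], 'R': [[0.984, -0.176, -0.001], [-0.169, -0.949, 0.267], [-0.048, -0.262, -0.964]], 't': [-0.504, 0.128, 0.416]}
[[396.06059784 291.28160955]
 [402.49899718 528.13052966]]
2.25 [0.5251 0.0746 0.2   ] xang 79.85 z [-0.    -0.001 -1.   ] F [ 0.65 -0.72  0.41] M [-0.02   0.016  0.018] g 0.603 0.0 q [ 0.44  0.2  -0.75  1.69  0.14  1.31 -0.51]
```

View pics/w1.png

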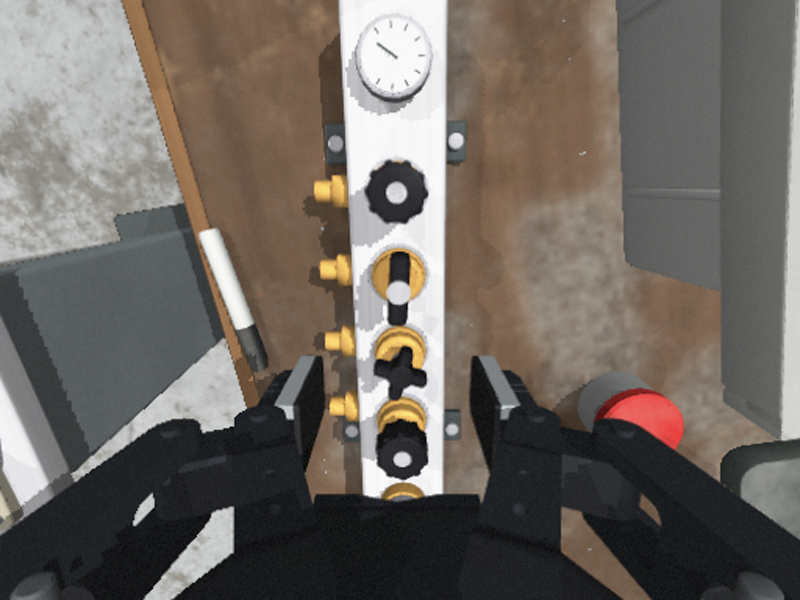

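Wrist view: tee hub at (398,293), 2 px from the prediction, with the bar running (400,252) to (397,325), nearly vertical.

```bash
python3 - <<'E'
from h import *
m=viewer.camera_model("wrist");k=.64
for p in ((398,293),(399.5,252),(397.5,325),(396.5,192),(401.5,459)): print(p,atz(m,(p[0]*k-.2,p[1]*k-.2),.106).round(4))
a=atz(m,(399.5*k,252*k),.106);b=atz(m,(397.5*k,325*k),.106);d=a-b;print(np.degrees(np.arctan2(d[1],d[0])),(a+b)/2,np.hypot(*d[:2]))
go(((.5255,.077,.094),79.9))
E
```

```text
(398, 293) [0.5259 0.0756 0.106 ]
(399.5, 252) [0.5313 0.1006 0.106 ]
(397.5, 325) [0.5219 0.055  0.106 ]
(396.5, 192) [0.5357 0.1356 0.106 ]
(401.5, 459) [ 0.5075 -0.0417  0.106 ]
78.41753946283063 [0.52673617 0.07759242 0.106     ] 0.04660809132320608
[-0.   0.1 -0.1] [ 2.50e-03 -1.00e-04  1.06e-01]
```

Call:
{"fn": "play_rows", "kwargs": {
  "plan": [0,0,1,0.002,0.0005,0.04,0.5,0,0,1,0.002,0.0005,0.07,0.5,0,0,1,0.002,0.0005,0.09,0.5,0,0,1,0.002,0.0005,0.1,0.5,0,0,1,0.002,0.0005,0.108,0.5,0,0,1,0.002,0.0005,0.108,0.3,0,0,1,0.002,0.0005,0.108,0.3,0,0,1,0.002,0.0005,0.108,0.25],
  "squeeze": 100
}}

```text
clock: 3.25
position: [0.5263, 0.0787, 0.0926]
ee_rot: [0.772, 0.636, 0.0, 0.0]
ft_force: [-0.6, 0.6, 0.3]
grip_width: 0.25
grasp_force: 0.0
```

```bash
python3 - <<'E'
from h import *
st();im=viewer.camera("wrist");cv2.imwrite("pics/w2.png",cv2.resize(im[:,:,::-1],(800,600),interpolation=cv2.INTER_CUBIC))
E
```

```text
3.25 [0.5263 0.0787 0.0926] xang 79.02 z [ 0.001 -0.    -1.   ] F [-0.62  0.59  0.29] M [ 0.027 -0.053 -0.011] g 0.25 0.0 q [ 0.4   0.31 -0.73  1.81  0.23  1.1  -0.6 ]
```

View pics/w2.png

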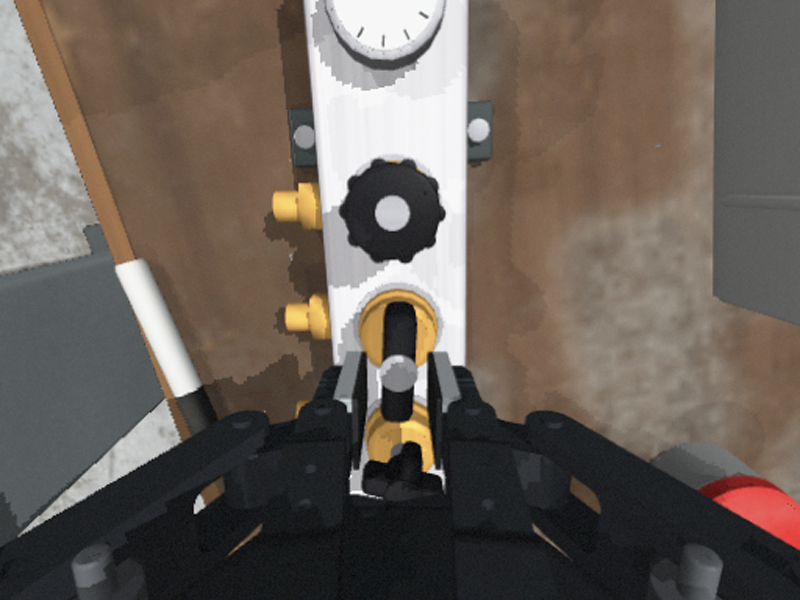

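Tee hub at (398,374), centred between the pads (inner edges about 363 and 430). The bar is clear on both sides, and round_a (393,213) is clear too. I'll close now.

Call:
{"fn": "play_rows", "kwargs": {
  "plan": [0,0,0,-0.0015,0,0,0.25,0,0,0,-0.0015,0,0,0.1,0,0,0,-0.0015,0,0,0,0,0,0,-0.0015,0,0,0,0,0,0,-0.0015,0,0,0],
  "squeeze": 90
}}

```text
clock: 3.92
position: [0.5257, 0.0772, 0.0921]
ee_rot: [0.772, 0.636, -0.0, 0.0]
ft_force: [-0.5, -0.0, 0.8]
grip_width: 0.001
grasp_force: 0.0
```

```bash
python3 - <<'E'
from h import *
m=viewer.camera_model("wrist");print(atz(m,(398*.64,374*.64),.106))
st()
E
```

```text
[0.52546879 0.07382311 0.106     ]
3.925 [0.5257 0.0772 0.0921] xang 79.02 z [ 0. -0. -1.] F [-0.47 -0.04  0.81] M [ 0.009 -0.012  0.049] g 0.001 0.0 q [ 0.4   0.31 -0.73  1.82  0.23  1.1  -0.6 ]
```

```bash
python3 - <<'E'
from h import *
im=viewer.camera("wrist")[150:342,128:384];s=viewer.camera("side")[110:238,230:330]
a=cv2.resize(im[:,:,::-1],None,fx=1.7,fy=1.7,interpolation=cv2.INTER_CUBIC);b=cv2.resize(s[:,:,::-1],None,fx=3.6,fy=3.6,interpolation=cv2.INTER_CUBIC)
h=max(a.shape[0],b.shape[0]);f=lambda x:cv2.copyMakeBorder(x,0,h-x.shape[0],0,0,cv2.BORDER_CONSTANT)
c=np.hstack([f(a),f(b)]);print(c.shape);cv2.imwrite("pics/w3.png",c)
st()
E
```

```text
(461, 795, 3)
4.025 [0.5257 0.0772 0.0921] xang 79.02 z [-0. -0. -1.] F [ 0.33 -0.47  0.63] M [-0.014 -0.027 -0.084] g 0.002 0.0 q [ 0.4   0.31 -0.73  1.82  0.23  1.1  -0.6 ]
```

View pics/w3.png

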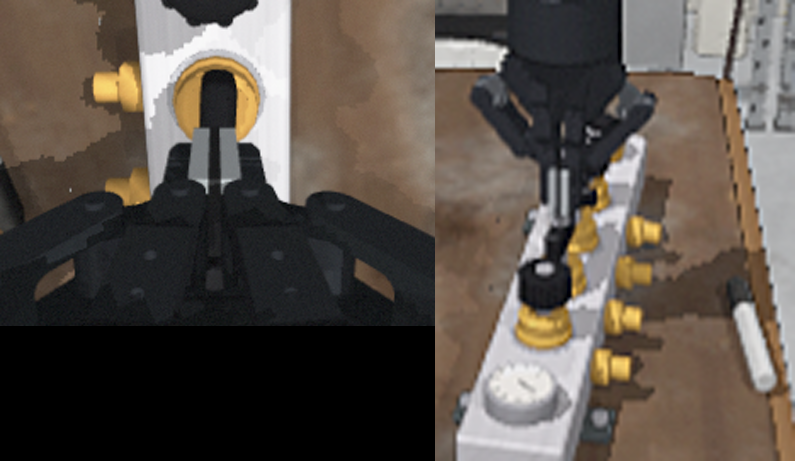

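The fingers shut on nothing and seem to be above or beside the bar. I'll check where the fingertips should project.

```bash
python3 - <<'E'
from h import *
S=viewer.camera_model("side");W=viewer.camera_model("wrist");T=viewer.camera_model("top")
for z in (.078,.092,.106,.12): 
  p=proj(S,(.5257,.0772,z))[0];q=proj(W,(.5257,.0772,z))[0];print(z,((p-[230,110])*3.6+[435,0]).round(),((q-[128,150])*1.7).round())
st()
im=viewer.camera("side")[150:200,240:300]
cv2.imwrite("pics/s4.png",cv2.resize(im[:,:,::-1],None,fx=10,fy=10,interpolation=cv2.INTER_CUBIC))
for z in (.078,.092,.106):print(((proj(S,(.5257,.0772,z))[0]-[240,150])*10).round(), ((proj(S,(.526,.0765,z))[0]-[240,150])*10).round())
E
```

```text
0.078 [558. 252.] [214. 115.]
0.092 [558. 235.] [214. 128.]
0.106 [559. 219.] [214. 143.]
0.12 [559. 202.] [214. 161.]
4.025 [0.5257 0.0772 0.0921] xang 79.02 z [-0. -0. -1.] F [ 0.33 -0.47  0.63] M [-0.014 -0.027 -0.084] g 0.002 0.0 q [ 0.4   0.31 -0.73  1.82  0.23  1.1  -0.6 ]
[242. 300.] [241. 299.]
[243. 254.] [241. 253.]
[243. 207.] [242. 206.]
```

View pics/s4.png

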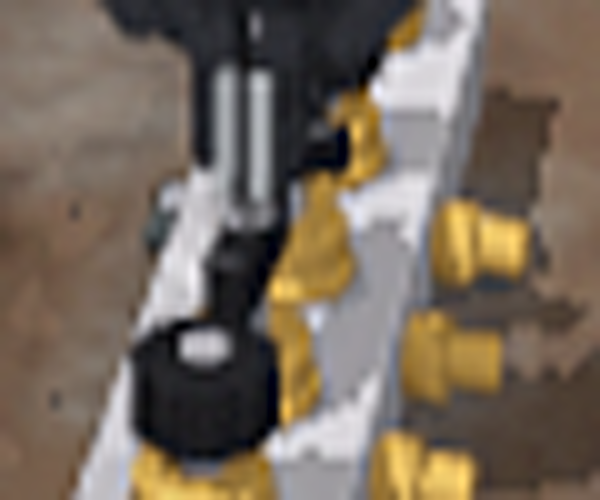

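```bash
python3 - <<'E'
from h import *
S=viewer.camera_model("side");W=viewer.camera_model("wrist")
for r in (180,190,205):
  a=(S,(240+24.7,150+r/10));b=(W,(128+214/1.7,150+128/1.7));X=tri([a,b]);print(X.round(4),proj(S,X)-a[1],proj(W,X)-b[1])
print(repr(manip.tip_extent), [x for x in dir(manip) if x[0]!='_'])
st()
R=Rn.from_quat(status.get_obs()['ee_rot']);Rw=np.array(W['R']);c=-Rw.T@W['t'];print("cam in tool",R.inv().apply(c-status.get_obs()['position']))
E
```

```text
[0.5263 0.0886 0.1208] [[-0.61737241  0.06774539]] [[-2.77725625  0.82411411]]
[0.5261 0.087  0.117 ] [[-0.56139069  0.06176756]] [[-2.46539274  0.73277641]]
[0.5259 0.0847 0.1112] [[-0.47744282  0.0527449 ]] [[-2.02453728  0.60323897]]
0.014 ['MotionError', 'hand_in', 'tip_extent']
4.075 [0.5257 0.0772 0.0921] xang 79.02 z [ 0. -0. -1.] F [ 0.46 -0.41 -0.1 ] M [0.011 0.04  0.003] g 0.001 0.0 q [ 0.4   0.31 -0.73  1.82  0.23  1.1  -0.6 ]
cam in tool [ 6.80989733e-02 -7.70233531e-05 -1.66662800e-01]
```

The side and wrist views both put the shut fingertips at z≈0.117, about 39 mm higher than tip_extent implies. So the fingers closed above the bar. I'll open slightly and descend in guarded steps.

Call:
{"fn": "play_rows", "kwargs": {
  "plan": [0,0,0,-0.001,0.001,0,0.3,0,0,0,-0.001,0.001,0,0.35,0,0,0,-0.001,0.001,0,0.35,0,0,0,-0.001,0.001,0.01,0.35,0,0,0,-0.001,0.001,0.015,0.35,0,0,0,-0.001,0.001,0.02,0.35,0,0,0,-0.001,0.001,0.02,0.35],
  "squeeze": 90
}}

```text
clock: 4.95
position: [0.5262, 0.0759, 0.0716]
ee_rot: [0.772, 0.636, -0.0, -0.0]
ft_force: [0.1, -0.7, 0.1]
grip_width: 0.349
grasp_force: 0.0
```

```bash
python3 - <<'E'
from h import *
st()
im=viewer.camera("wrist")[150:342,128:384];s=viewer.camera("side")[140:204,240:300]
a=cv2.resize(im[:,:,::-1],None,fx=1.7,fy=1.7,interpolation=cv2.INTER_CUBIC);b=cv2.resize(s[:,:,::-1],None,fx=6,fy=6,interpolation=cv2.INTER_CUBIC)
h=max(a.shape[0],b.shape[0]);f=lambda x:cv2.copyMakeBorder(x,0,h-x.shape[0],0,0,cv2.BORDER_CONSTANT)
c=np.hstack([f(a),f(b)]);cv2.imwrite("pics/w5.png",c)
E
```

```text
4.95 [0.5262 0.0759 0.0716] xang 79.02 z [-0.001 -0.    -1.   ] F [ 0.12 -0.72  0.14] M [ 0.011 -0.06   0.002] g 0.349 0.0 q [ 0.39  0.34 -0.72  1.83  0.25  1.06 -0.61]
```

View pics/w5.png

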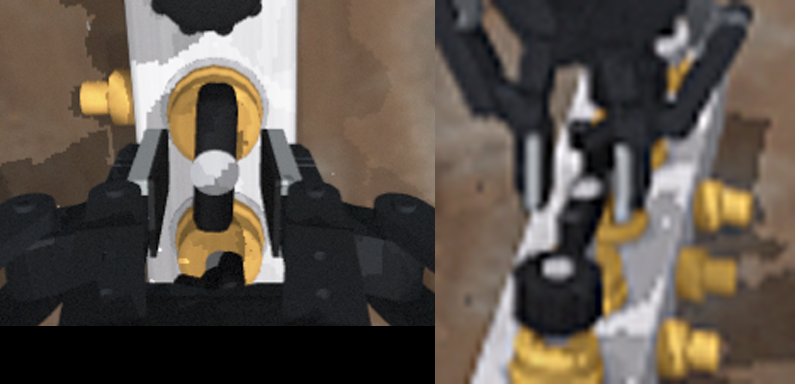

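The tee bar (centre 216,160) lies midway between the pads (165 and 260). Still no contact, so I'll go down another 17 mm and close.

Call:
{"fn": "play_rows", "kwargs": {
  "plan": [0,0,0,0,0,0.006,0.35,0,0,0,0,0,0.012,0.35,0,0,0,0,0,0.017,0.35,0,0,0,0,0,0.017,0.2,0,0,0,0,0,0.017,0.1,0,0,0,0,0,0.017,0,0,0,0,0,0,0.017,0,0,0,0,0,0,0.017,0],
  "squeeze": 90
}}

```text
clock: 6.05
position: [0.5264, 0.0759, 0.0551]
ee_rot: [0.772, 0.636, -0.0, 0.0]
ft_force: [0.1, -0.3, -2.8]
grip_width: 0.132
grasp_force: 87.5
```

```bash
python3 -c "
from h import *
st()"
```

```text
6.05 [0.5264 0.0759 0.0551] xang 79.02 z [-0. -0. -1.] F [ 0.1  -0.32 -2.79] M [ 0.034  0.007 -0.03 ] g 0.132 87.5 q [ 0.38  0.36 -0.71  1.85  0.27  1.03 -0.63]
```

Bar gripped (87.5 N). I'll turn 30° clockwise; the earliest seat is at 40°.

Call:
{"fn": "play_rows", "kwargs": {
  "plan": [0,0,3,0,0,0,0,0,0,8,0,0,0,0,0,0,13,0,0,0,0,0,0,18,0,0,0,0,0,0,23,0,0,0,0,0,0,27,0,0,0,0,0,0,30,0,0,0,0,0,0,30,0,0,0,0]
}}

```text
clock: 7.05
position: [0.5267, 0.0758, 0.0551]
ee_rot: [0.91, 0.415, 0.0, 0.0]
ft_force: [2.4, -0.9, -4.1]
grip_width: 0.133
grasp_force: 87.5
```

```bash
python3 -c "
from h import *
st()"
```

```text
7.05 [0.5267 0.0758 0.0551] xang 49.03 z [ 0. -0. -1.] F [ 2.36 -0.9  -4.14] M [-0.102 -0.497 -0.079] g 0.133 87.5 q [ 0.31  0.34 -0.62  1.85  0.23  1.02 -1.12]
```

Call:
{"fn": "play_rows", "kwargs": {
  "plan": [0,0,4,0,0,0,0,0,0,8,0,0,0,0,0,0,10,0,0,0,0]
}}

```text
clock: 7.42
position: [0.5267, 0.0758, 0.0551]
ee_rot: [0.943, 0.334, 0.0, 0.0]
ft_force: [3.2, -1.1, -5.6]
grip_width: 0.138
grasp_force: 87.3
```

```bash
cat >> h.py <<'E'
def mz(n=4):
    L=[]
    for i in range(n): L.append(status.get_obs()['torque'][2]); viewer.camera("side")
    print('Mz',np.round(L,3),np.mean(L).round(3))
E
python3 -c "
from h import *
st();mz()"
```

```text
7.425 [0.5267 0.0758 0.0551] xang 39.0 z [ 0.001 -0.    -1.   ] F [ 3.17 -1.14 -5.64] M [-0.231 -0.7    0.147] g 0.138 87.3 q [ 0.29  0.33 -0.6   1.85  0.22  1.02 -1.29]
Mz [ 0.147  0.062 -0.167 -0.145] -0.025
```

Call:
{"fn": "play_rows", "kwargs": {
  "plan": [0,0,2,0,0,0,0,0,0,4,0,0,0,0]
}}

```text
clock: 7.88
position: [0.5267, 0.0757, 0.0551]
ee_rot: [0.954, 0.3, 0.0, 0.0]
ft_force: [4.6, -2.6, -7.9]
grip_width: 0.135
grasp_force: 87.3
```

```bash
sed -i "s/def mz(n=4)/def mz(n=3)/; s/L.append(status.get_obs()\['torque'\]\[2\])/o=status.get_obs();L.append((o['torque'][2],o['tau'][6]))/; s/np.mean(L)/np.mean(L,0)/" h.py
python3 -c "
from h import *
st();mz()"
```

```text
7.875 [0.5267 0.0757 0.0551] xang 34.9 z [ 0.001 -0.    -1.   ] F [ 4.63 -2.62 -7.93] M [-0.433 -1.13   0.11 ] g 0.135 87.3 q [ 0.28  0.33 -0.58  1.85  0.21  1.02 -1.35]
Mz [[ 0.11   0.448]
 [ 0.031  0.272]
 [-0.108 -0.362]] [0.011 0.119]
```

Call:
{"fn": "play_rows", "kwargs": {
  "plan": [0,0,2,0,0,0,0,0,0,4,0,0,0,0]
}}

```text
clock: 8.28
position: [0.5268, 0.0757, 0.0551]
ee_rot: [0.964, 0.266, 0.0, 0.0]
ft_force: [5.3, -2.5, -6.5]
grip_width: 0.135
grasp_force: 87.3
```

```bash
python3 -c "
from h import *
st();mz()"
```

```text
8.275 [0.5268 0.0757 0.0551] xang 30.89 z [ 0.001 -0.    -1.   ] F [ 5.28 -2.46 -6.52] M [-0.368 -1.141  0.112] g 0.135 87.3 q [ 0.27  0.33 -0.57  1.85  0.21  1.02 -1.42]
Mz [[ 0.112  0.428]
 [ 0.003  0.268]
 [-0.073 -0.364]] [0.014 0.111]
```

Only drag so far, at 48° turned. I'll continue in 4° steps.

Call:
{"fn": "play_rows", "kwargs": {
  "plan": [0,0,2,0,0,0,0,0,0,4,0,0,0,0]
}}

```text
clock: 8.68
position: [0.5268, 0.0757, 0.0551]
ee_rot: [0.973, 0.233, 0.0, 0.0]
ft_force: [4.8, -3.1, -7.5]
grip_width: 0.129
grasp_force: 87.4
```

```bash
python3 -c "
from h import *
st();mz()"
```

```text
8.675 [0.5268 0.0757 0.0551] xang 26.91 z [ 0.001 -0.    -1.   ] F [ 4.77 -3.12 -7.46] M [-0.417 -1.164  0.301] g 0.129 87.4 q [ 0.26  0.33 -0.56  1.85  0.2   1.02 -1.49]
Mz [[ 0.301  0.294]
 [ 0.173  0.119]
 [ 0.031 -0.502]] [ 0.169 -0.029]
```

Call:
{"fn": "play_rows", "kwargs": {
  "plan": [0,0,2,0,0,0,0,0,0,4,0,0,0,0]
}}

```text
clock: 9.07
position: [0.5268, 0.0759, 0.0551]
ee_rot: [0.98, 0.199, 0.0, 0.0]
ft_force: [6.2, -0.4, -8.1]
grip_width: 0.137
grasp_force: 87.6
```

```bash
python3 -c "
from h import *
st();mz()"
```

```text
9.075 [0.5268 0.0759 0.0551] xang 22.95 z [ 0.001 -0.    -1.   ] F [ 6.25 -0.44 -8.11] M [-0.467 -1.201  0.554] g 0.137 87.6 q [ 0.25  0.33 -0.55  1.85  0.2   1.02 -1.55]
Mz [[ 0.554 -0.047]
 [ 0.517 -0.225]
 [ 0.36  -0.843]] [ 0.477 -0.372]
```

The seat was met around 52° and torque is now rising to ~0.5. I'll add 2.5° and hold.

Call:
{"fn": "play_rows", "kwargs": {
  "plan": [0,0,1.5,0,0,0,0,0,0,2.5,0,0,0,0]
}}

```text
clock: 9.48
position: [0.5268, 0.076, 0.0551]
ee_rot: [0.984, 0.178, 0.0, 0.0]
ft_force: [5.7, -1.0, -6.9]
grip_width: 0.136
grasp_force: 87.8
```

```bash
python3 -c "
from h import *
st();mz(4)"
```

```text
9.475 [0.5268 0.076  0.0551] xang 20.51 z [ 0.001 -0.    -1.   ] F [ 5.69 -1.05 -6.87] M [-0.48  -1.311  0.833] g 0.136 87.8 q [ 0.25  0.32 -0.55  1.85  0.2   1.02 -1.59]
Mz [[ 0.833 -0.627]
 [ 0.76  -0.659]
 [ 0.711 -0.925]
 [ 0.695 -0.76 ]] [ 0.75  -0.743]
```

Call:
{"fn": "play_rows", "kwargs": {
  "plan": [0,0,0.8,0,0,0,0,0,0,0.8,0,0,0,0,0,0,0.8,0,0,0,0,0,0,0.8,0,0,0,0,0,0,0.8,0,0,0,0,0,0,0.8,0,0,0,0]
}}

```text
clock: 10.42
position: [0.5268, 0.076, 0.0551]
ee_rot: [0.985, 0.172, 0.0, 0.0]
ft_force: [5.9, -1.5, -7.7]
grip_width: 0.134
grasp_force: 87.9
```

```bash
python3 -c "
from h import *
st();mz(2)"
```

```text
10.425 [0.5268 0.076  0.0551] xang 19.75 z [ 0.001 -0.    -1.   ] F [ 5.87 -1.51 -7.66] M [-0.523 -1.282  0.791] g 0.134 87.9 q [ 0.24  0.32 -0.54  1.85  0.2   1.02 -1.61]
Mz [[ 0.791 -0.785]
 [ 0.779 -0.785]] [ 0.785 -0.785]
```

Held at 0.79 N m for 0.7 s. Releasing with a small opening and lifting.

Call:
{"fn": "play_rows", "kwargs": {
  "plan": [0,0,0,0,0,0,0.2,0,0,0,0,0,0,0.28,0,0,0,0,0,0,0.28,0,0,0,0,0,0,0.28,0,0,0,0,0,-0.02,0.28,0,0,0,0,0,-0.05,0.28,0,0,0,0,0,-0.1,0.28,0,0,0,0,0,-0.14,0.1,0,0,0,0,0,-0.14,0,0,0,0,0,0,-0.14,0]
}}

```text
clock: 11.78
position: [0.5261, 0.0758, 0.1944]
ee_rot: [0.985, 0.171, -0.0, 0.0]
ft_force: [-0.7, -0.6, 0.2]
grip_width: 0.001
grasp_force: 0.0
```

```bash
python3 - <<'E'
from h import *
st()
m=viewer.camera_model("wrist")
im=viewer.camera("wrist");cv2.imwrite("pics/w6.png",cv2.resize(im[:,:,::-1],(800,600),interpolation=cv2.INTER_CUBIC))
print(proj(m,(.495,-.12,.083))/.64)
go(((.495,-.12,.195),80))
E
```

```text
11.775 [0.5261 0.0758 0.1944] xang 19.71 z [-0.001 -0.    -1.   ] F [-0.7  -0.59  0.23] M [-0.023  0.009  0.081] g 0.001 0.0 q [ 0.28  0.18 -0.57  1.7   0.1   1.29 -1.53]
[[641.33559393 416.50590309]]
[ -0.1   0.1 -60.3] [-0.095   0.1739 -0.001 ]
```

View pics/w6.png

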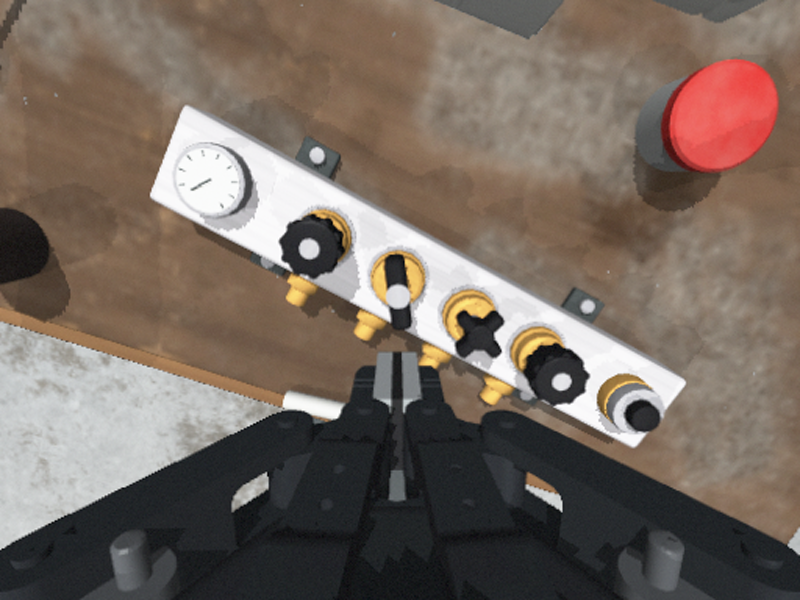

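Wrist view: the tee bar is now turned (about (395,258) to (403,325)), the other valves are untouched, and the button at (643,414) is 2 px from the prediction. I'm moving over it with fingers shut.

Call:
{"fn": "play_rows", "kwargs": {
  "plan": [0,0,-10,-0.02,0.04,0,0,0,0,-20,-0.04,0.08,0,0,0,0,-30,-0.06,0.12,0,0,0,0,-40,-0.095,0.174,0,0,0,0,-50,-0.095,0.174,0,0,0,0,-60,-0.095,0.174,0,0,0,0,-60,-0.095,0.174,0.03,0,0,0,-60,-0.095,0.174,0.07,0,0,0,-60,-0.095,0.174,0.1,0,0,0,-60,-0.095,0.174,0.12,0,0,0,-60,-0.095,0.174,0.12,0]
}}

```text
clock: 13.2
position: [0.4938, -0.1194, 0.0728]
ee_rot: [0.768, 0.641, -0.001, -0.002]
ft_force: [-0.6, 0.1, 0.8]
grip_width: 0.001
grasp_force: 0.0
```

```bash
python3 - <<'E'
from h import *
st()
m=viewer.camera_model("wrist")
a=viewer.camera("wrist")[150:342,128:384];s=viewer.camera("side")[110:174,245:305]
a=cv2.resize(a[:,:,::-1],None,fx=1.7,fy=1.7,interpolation=cv2.INTER_CUBIC);b=cv2.resize(s[:,:,::-1],None,fx=6,fy=6,interpolation=cv2.INTER_CUBIC)
h=max(a.shape[0],b.shape[0]);f=lambda x:cv2.copyMakeBorder(x,0,h-x.shape[0],0,0,cv2.BORDER_CONSTANT)
cv2.imwrite("pics/w7.png",np.hstack([f(a),f(b)]))
print(((proj(viewer.camera_model("side"),[(.495,-.12,.083),(.495,-.12,.1)])-[245,110])*6+[435,0]).round(), ((proj(m,(.495,-.12,.083))-[128,150])*1.7).round())
E
```

```text
13.2 [ 0.4938 -0.1194  0.0728] xang 79.73 z [-0.005  0.002 -1.   ] F [-0.65  0.08  0.77] M [ 0.031 -0.02  -0.034] g 0.001 0.0 q [ 0.58  0.24 -0.48  1.9   0.13  1.04 -0.13]
[[620. 196.]
 [621. 165.]] [[218. 140.]]
```

View pics/w7.png

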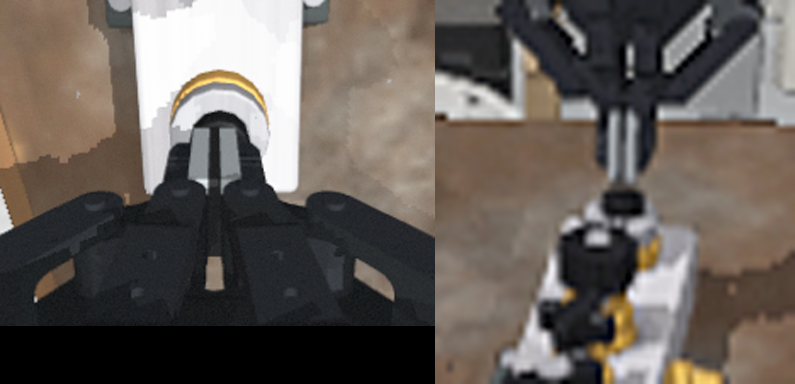

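The tips are centred just above the button (tips near (622,185), button (625,200) in the side crop). Pressing down in guarded steps.

Call:
{"fn": "play_rows", "kwargs": {
  "plan": [0,0,0,0,0.001,0.004,0,0,0,0,0,0.001,0.008,0,0,0,0,0,0.001,0.011,0,0,0,0,0,0.001,0.011,0]
}}

```text
clock: 13.8
position: [0.4965, -0.12, 0.0639]
ee_rot: [0.768, 0.641, -0.0, -0.0]
ft_force: [-0.1, -0.5, 0.5]
grip_width: -0.001
grasp_force: 0.0
```

Call:
{"fn": "play_rows", "kwargs": {
  "plan": [0,0,0,0,0,0.002,0,0,0,0,0,0,0.004,0,0,0,0,0,0,0.005,0,0,0,0,0,0,0.005,0]
}}

```text
clock: 14.3
position: [0.4969, -0.1201, 0.0593]
ee_rot: [0.768, 0.641, 0.0, 0.0]
ft_force: [-1.3, -0.1, 3.3]
grip_width: -0.003
grasp_force: 1.7
```

Call:
{"fn": "play_rows", "kwargs": {
  "plan": [0,0,0,0,0,0.002,0,0,0,0,0,0,0.003,0,0,0,0,0,0,0.003,0]
}}

```text
clock: 14.68
position: [0.497, -0.1201, 0.0568]
ee_rot: [0.768, 0.641, 0.0, 0.0]
ft_force: [-3.6, 1.1, 11.5]
grip_width: -0.002
grasp_force: 5.9
```

Call:
{"fn": "play_rows", "kwargs": {
  "plan": [0,0,0,0,0,0.001,0,0,0,0,0,0,0.001,0,0,0,0,0,0,0.001,0,0,0,0,0,0,0.001,0,0,0,0,0,0,0.001,0,0,0,0,0,0,0.001,0]
}}

```text
clock: 15.42
position: [0.4971, -0.1201, 0.0566]
ee_rot: [0.768, 0.641, -0.0, 0.001]
ft_force: [-7.5, 1.4, 21.3]
grip_width: 0.002
grasp_force: 10.8
```

```bash
python3 - <<'E'
from h import *
st()
a=viewer.camera("wrist")[150:342,128:384];s=viewer.camera("side")[110:174,245:305]
a=cv2.resize(a[:,:,::-1],None,fx=1.7,fy=1.7,interpolation=cv2.INTER_CUBIC);b=cv2.resize(s[:,:,::-1],None,fx=6,fy=6,interpolation=cv2.INTER_CUBIC)
h=max(a.shape[0],b.shape[0]);f=lambda x:cv2.copyMakeBorder(x,0,h-x.shape[0],0,0,cv2.BORDER_CONSTANT)
cv2.imwrite("pics/w8.png",np.hstack([f(a),f(b)]))
E
```

```text
15.425 [ 0.4971 -0.1201  0.0566] xang 79.71 z [ 0.001 -0.001 -1.   ] F [-7.54  1.43 21.35] M [0.359 1.766 0.014] g 0.002 10.8 q [ 0.58  0.27 -0.48  1.91  0.15  1.   -0.15]
```

View pics/w8.png

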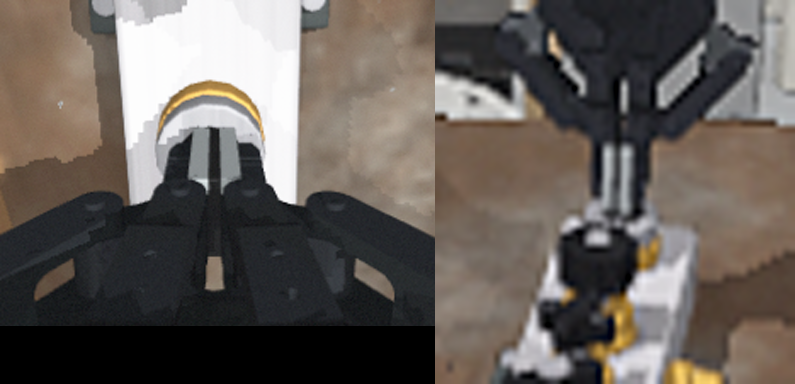

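There's a hard stop at 21 N after about 6 mm of travel, and the button was held down for over 0.5 s. I'll lift clear and hand in.

Call:
{"fn": "play_rows", "kwargs": {
  "plan": [0,0,0,0,0,0,0,0,0,0,0,0,-0.01,0,0,0,0,0,0,-0.04,0,0,0,0,0,0,-0.09,0,0,0,0,0,0,-0.12,0,0,0,0,0,0,-0.12,0,0,0,0,0,0,-0.12,0]
}}

```text
clock: 16.4
position: [0.4961, -0.12, 0.1741]
ee_rot: [0.768, 0.641, -0.0, -0.0]
ft_force: [-0.4, -0.0, -0.5]
grip_width: -0.001
grasp_force: 0.0
```

```bash
python3 -c "
from h import *
st();print(manip.hand_in())"
```

```text
16.4 [ 0.4961 -0.12    0.1741] xang 79.71 z [-0.001  0.    -1.   ] F [-0.41 -0.04 -0.48] M [0.014 0.011 0.009] g -0.001 0.0 q [ 0.61  0.14 -0.49  1.78  0.07  1.24 -0.09]
the job is handed in; nothing more can be done
None
```

I shut the tee valve and held it at about 0.79 N m for 0.7 s, let go, held the bleed button against its stop for about 0.75 s, lifted clear and handed the job in at 16.4 s; no verdict came back.

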